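# Shut off the gas at the glass bench's valve box

## Task

Shut off the fuel gas at the valve box on the glassblowing bench. Push the steel cover by its rod handle so that it slides right back onto the box's rear deck, staying flat in its guides and not lifted, then with the fingertips push the yellow gas handle clockwise, a quarter turn, until it is fully shut, square across its pipe. Leave the cover open, and do not disturb the blue air handle or the mug, mould and wooden block that stand around the box.

Things in the scene. Friction and masses are not known exactly. Their poses are not given: they have to be found in the camera images.
- valve_box: Grey steel box fixed to the bench, 310 (x) by 330 (y) by 93 mm high. Origin on the bench under the centre of the valve opening (144 x 285 mm, floor at bench level); +x to its rear, roughly away from the robot, the way the cover opens; +y left. Rear deck from x = 72 to 224 mm. Side guides and end stops rise to 93 mm. Two valves stand inside, stems 120 mm apart in y; which is gas varies.
- cover: Loose flat steel plate 150 (x) by 320 (y) by 4 mm, 0.4 to 0.75 kg, over the valve opening on runners 85 mm above the bench, 2 mm play each side. Origin: centre of its underside; axes as the box's. In the box's frame it lies at x = 0 to 8 mm when shut, about 149 mm against the back stop. Friction of 2 to 8 N; stays where left.
- cover_handle (a point): Middle of the cover's handle, a dark bent rod 10 mm thick standing on the centre of the cover, its bar 90 mm long along the cover's y. The point lies on the bar's centreline, 23 mm above the plate's upper face; the handle's top is 28 mm above the plate.
- gas_handle (a joint): Turn of the yellow handle about its upright stem, rad: 0 = open, along the pipe, pointing to the box's front (-x); grows clockwise seen from above; 1.571 = fully shut at its stop, pointing to the box's left (+y). Starts at 0 to 0.3. Friction of 0.3 N m (about 5 N at the sleeve) holds it where it is left; no spring.
- gas_stem (a point): Point on the gas valve's upright turning axis, 67.5 mm above the bench (about mid-height of the handle's sleeve); the box's x = 25 mm, y = -67 or +53 mm.
- gas_grip (a point): Middle of the upper face of the yellow sleeve, 58 mm from the stem axis, 72.5 mm above the bench; moves with the handle. The sleeve is 20 mm wide, 11 mm thick (61.5 to 72.5 mm above the bench), from 32 to 86 mm from the axis; below it is only the pipe, whose top is 49 mm above the bench or lower.
- air_grip (a point): The same point on the blue handle of the air valve, of the same shape, which is open (turned 0 to 0.2 rad from pointing to the box's front) and is to be left alone.
- mug: Steel mug, 76 mm diameter, 88 mm high, with a side handle and a spoon standing in it (to 112 mm). Stands beside the box. Origin at the centre of its foot.
- mould: Dark eight-sided iron mould, open at the top, 78 mm across, 105 mm high. Stands beside the box. Origin at the centre of its foot.
- wood_block: Dark wooden shaping block 80 x 70 x 45 mm with a round 24 mm handle, lying to the right of the box, 190 mm long overall along its x, handle to its -x (pointing to the rear of the bench). Origin at bench level, on its centreline, inside the block 10 mm from the face where the handle starts.
There are look-alikes about, which are no part of the job. Leave any green look-alike of the mould alone. What is shaped like the mug but green or red is not meant.

How it is judged:
By the outcome, as a careful person would: the job done as asked, in the order asked, and still so for the second after the job is handed in, with the robot touching nothing.
It also fails if it takes over 45 s, if anything falls off the work surface, if the arm or the gripper's body presses on something with over 40 N, if the wrist force passes 120 N, or if a joint passes its speed limit or range.

## Robot

A 6-joint arm with a two-finger parallel gripper is mounted at the origin on the work surface. World frame = base frame: x ahead of the robot, y to its left, z up, the work surface at z = 0. Lengths are in m, angles in rad, forces in N, time in s.
With the tool pointing down it reaches from about 0.325 to 0.9 m from the base axis. Payload 6.1 kg.
Tool frame: the origin (TCP) lies midway between the tips of the shut fingers; the grasp point (between the pads) lies 19 mm behind it; z points along the fingers, y is the direction in which the jaws open and shut (so a half turn about z gives the same grasp; the last joint's range is limited). The gripper opens to 87 mm and grips with 3 to 60 N. Pads are 19 mm wide; open, the fingers measure 117 mm over their backs; the gripper's body (75 mm by 190 mm) begins 51 mm behind the grasp point.
Start: joints at [1.111, 0.22, 1.526, -0, 1.395, -0.126], TCP at [0.205, 0.59, 0.223] pointing down, gripper open.
Joint ranges: [-2.98, 2.98], [-0.91, 2.08], [0.09, 2.57], [-1.24, 4.39], [0.2, 2.65], [-2.68, 2.68]. Speed limits (rad/s): [2.57, 2.57, 3.01, 3.14, 3.14, 3.14].

## Interface

Orientations are given as a unit quaternion [w, x, y, z].
In Python, from plant import bot gives the robot as it stands.
- The arm moves only by the tool drive_tool, never from a script. Its argument "series" is a list that holds one entry, the list of rows, each a list of 7 numbers: the shift along the tool's x, y, z in cm, then the turn, a rotation vector about the tool's x, y, z in rad, then the closure, from -1 (fully open) to 1 (shut). In form: [[[tx, ty, tz, rx, ry, rz, jaw], ...]]. A call has 1 to 5 rows; each row is the pose to reach, as a shift and turn from the pose commanded when the call began, along the tool's axes at that moment; what a row does not reach only later rows make up. A row lasts 1/8 s, in which the tool goes at most 62.5 mm and 10.7 degrees, less where a joint would pass 70% of its speed; a pose out of reach is approached as far as the arm can. A call with a gripper value outside its range is refused whole. The fingers move at their own pace and stop on an object; "grip_force" is the grip in N (left out, the last holds). Time passes only in rows, so rows that repeat a pose let the fingers close. It gives the time, the measured TCP pose, the force and the opening at its end, in the units of the state.
- bot.get_obs(): the state, without advancing time (a new reading comes with each control period).
- bot.read_camera(name): name is "scene" or "top"; returns (picture, depth): 480x640x3 uint8, red, green, blue; 480x640 float32, m along the optical axis (not along the pixel's ray), 0 where there is no reading.
- bot.camera_info(name): a dict with "camera_matrix" (3x3 intrinsics, pixels), "rvec" (rotation vector, rad) and "tvec" (3), from world to camera coordinates, as OpenCV has them. Camera axes: x right, y down, z forward; pixel columns grow to the right and rows downward; lengths in m; the calibration is good to about 2 mm. A picture is of the moment at which its call begins. camera_info takes no time and is no camera call.
- bot.close_job(): hands the job in, once; it reports no verdict.
The state is a dict: "clock": time; "qpos": joint angles; "qd": joint speeds; "joint_torque": joint torques, N m; "eef_pos": TCP position; "ee_rot": TCP orientation; "force": force on the tool from outside, world axes, zero at the start; "wrist_torque": the same for the moment, N m; "grip_width": opening from 0.0 (shut) to 1.0 (fully open).
Only numpy, scipy, OpenCV 4.12 (cv2) and the standard library are available. Lean on these libraries where they do the work, as an engineer would, in place of code of your own. Each camera call takes 0.05 s, during which the arm holds its last target. There are 200 camera calls.

## Working session

There is one attempt and no reset: what is moved stays moved. The work goes in short steps, Python scripts to look and compute and a tool call to move; the robot and the scene stay as the last step left them, time stands still between calls to the robot, and variables do not carry over. Pictures are saved under pics/ and viewed, about 8 in all and at most 12, crops included, and the job is handed in when it is done.

Besides the shell and the picture viewer there is one more tool, called after "Request:" as name([rows], argument=value, ...), one row to a line, values as JSON. drive_tool: Moves the arm, as the interface text tells. Its arguments: {"type":"object","properties":{"series":{"type":"array","items":{"type":"array","items":{"type":"array","items":{"type":"number"}}}},"grip_force":{"type":"number"}},"required":["series"]}

```bash
mkdir -p pics
cat > h.py <<'E'
import numpy as np, cv2
from plant import bot
def snap(n,tag):
    im,d=bot.read_camera(n); np.savez(f'pics/{tag}.npz',im=im,d=d); cv2.imwrite(f'pics/{tag}.png',im[:,:,::-1]); return im,d
def P(n):
    c=bot.camera_info(n); K=np.array(c['camera_matrix']);R=cv2.Rodrigues(np.array(c['rvec'],float))[0];t=np.array(c['tvec'],float).ravel();return K,R,t
def ray(n,u,v,z):  # intersect pixel ray with height z
    K,R,t=P(n); o=-R.T@t; r=R.T@np.linalg.inv(K)@[u,v,1.]; return o+r*(z-o[2])/r[2]
def dep(n,u,v,d):
    K,R,t=P(n); w=d[int(v)-1:int(v)+2,int(u)-1:int(u)+2]; z=np.median(w[w>0]) if (w>0).any() else np.nan
    return R.T@(z*np.linalg.inv(K)@[u,v,1.]-t)
def proj(n,p):
    K,R,t=P(n); q=K@(R@np.array(p)+t); return q[:2]/q[2]
E
python3 - <<'E'
from h import *
for n in('scene','top'): snap(n,n+'0'); K,R,t=P(n); print(n,K[0,0],-R.T@t,R[2])
o=bot.get_obs();print(o)
E
```

```text
scene 571.8010086047453 [1.23615523 0.16259727 1.09528658] [-0.58079574 -0.09513955 -0.80847064]
top 564.2436572217633 [0.38466824 0.01393142 1.12741894] [ 0.14362773  0.03296067 -0.98908274]
{'clock': 0.1, 'qpos': array([ 1.11092112e+00,  2.21150198e-01,  1.52750620e+00, -3.73493881e-05,
        1.39467990e+00, -1.26082213e-01]), 'qd': array([ 0.00209506, -0.00065745, -0.00220674,  0.00106552,  0.00048314,
       -0.00179719]), 'joint_torque': array([ 8.11974332e-04, -4.95938551e+01, -3.88521910e+01,  7.00924988e-02,
        5.14416152e-02, -5.58842248e-05]), 'eef_pos': array([0.20452348, 0.58999796, 0.2215398 ]), 'ee_rot': array([-2.34186091e-04,  1.66119471e-01,  9.86105248e-01, -8.39977307e-04]), 'force': array([ 0.48551837,  0.46883498, -0.70135755]), 'wrist_torque': array([ 0.04360953, -0.01050595,  0.04603517]), 'grip_width': 0.9979725932311104}
```

View pics/top0.png

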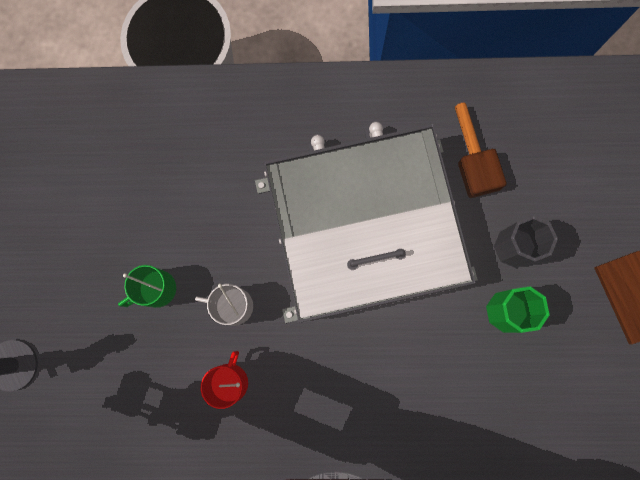

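View pics/scene0.png

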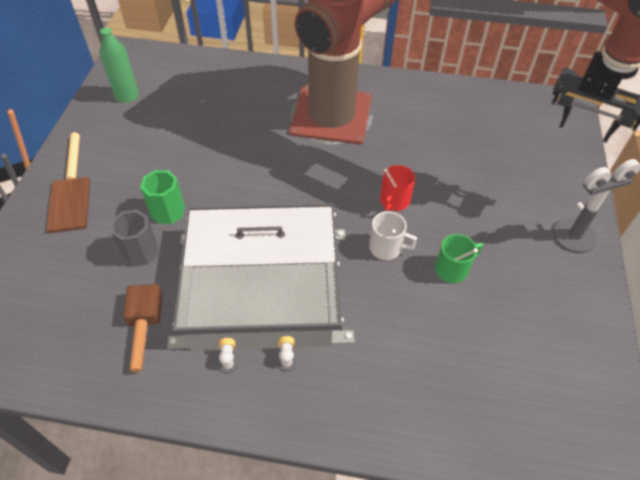

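The top view shows the cover at corners (284,241), (452,205), (474,284) and (302,319), with the handle bar from (352,264) to (402,254). The steel mug is at (230,304), the dark mould at (534,240) and the wooden block at (482,170). The look-alikes are green and red mugs and a green mould. The scene view agrees.

Run:
```python
from h import *
d=np.load('pics/top0.npz')['d'];im=np.load('pics/top0.npz')['im']
for u,v in[(284,241),(452,205),(474,284),(302,319)]: print('corner',ray('top',u,v,.089).round(4))
for u,v in[(352,264),(402,254),(377,258.5)]: print('h',ray('top',u,v,.112).round(4),dep('top',u,v,d).round(4))
for u,v in[(330,290),(430,230),(440,270),(355,200),(260,185)]: print('pl',dep('top',u,v,d).round(4))
c=im[130:330,250:490];cv2.imwrite('pics/c0.png',cv2.resize(c,None,fx=3.3,fy=3,interpolation=cv2.INTER_CUBIC)[:600,:800,::-1])
```

```text
corner [0.5516 0.0905 0.089 ]
corner [ 0.6157 -0.2235  0.089 ]
corner [ 0.4678 -0.2569  0.089 ]
corner [0.4068 0.0577 0.089 ]
h [ 0.5043 -0.0343  0.112 ] [ 0.5038 -0.0341  0.1158]
h [ 0.5215 -0.1248  0.112 ] [ 0.5213 -0.1246  0.1131]
h [ 0.5138 -0.0796  0.112 ] [ 0.5132 -0.0791  0.1169]
pl [0.4593 0.0059 0.0895]
pl [ 0.569  -0.181   0.0889]
pl [ 0.4941 -0.1963  0.0895]
pl [ 0.63   -0.0437  0.0802]
pl [0.6809 0.1454 0.0091]
```

View pics/c0.png

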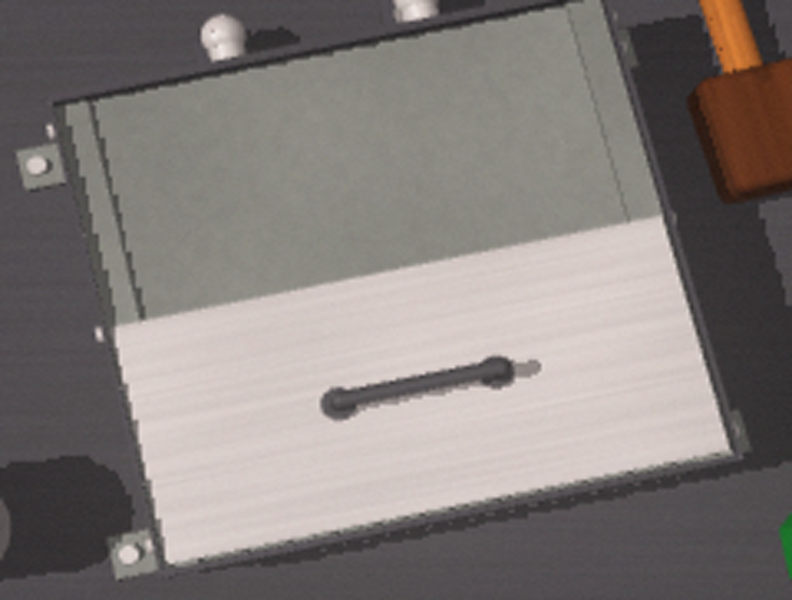

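The crop confirms the cover is shut, with its bar running from about (352,264) to (402,254) in full-picture pixels. I'll refine the box yaw and check the stand near the start pose.

```bash
cat >> h.py <<'E'
from scipy.spatial.transform import Rotation as Ro
def cloud(n,d):
    K,R,t=P(n); v,u=np.mgrid[:480,:640]; pc=np.stack([(u-K[0,2])/K[0,0]*d,(v-K[1,2])/K[1,1]*d,d],-1); return (pc-t)@R
def delta(p,yaw,q=None):
    """target: tool down, tool y at box +y (yaw); prints tool-frame shift cm and rz from current pose"""
    o=bot.get_obs(); q=o['ee_rot']; R=Ro.from_quat([q[1],q[2],q[3],q[0]])
    T=Ro.from_matrix(np.array([[-np.cos(yaw),-np.sin(yaw),0],[-np.sin(yaw),np.cos(yaw),0],[0,0,-1]]).T)
    print('shift cm',(R.inv().apply(np.array(p)-o['eef_pos'])*100).round(2),'rot',(R.inv()*T).as_rotvec().round(3))
E
python3 - <<'E'
from h import *
z=np.load('pics/top0.npz');d=z['d'];im=z['im'].astype(int)
pc=cloud('top',d)
m=(im.min(2)>150)&(abs(pc[...,2]-.089)<.012);m[:200]=0;m[325:]=0;m[:,:275]=0;m[:,480:]=0
u=np.argwhere(m)[:,::-1]
w=np.array([ray('top',a,b,.089)[:2] for a,b in u]);r=cv2.minAreaRect((w*1000).astype(np.float32));print(r)
# box raised parts: top 0.093
for n,dd in(('top',d),('scene',np.load('pics/scene0.npz')['d'])):
    p=cloud(n,dd); k=(dd>0)&(p[...,1]>.45)&(p[...,2]>.03)&(p[...,2]<.5)&(p[...,0]>.2)
    q=p[k]; print(n,len(q),q.min(0),q.max(0),np.percentile(q,[10,50,90],axis=0).round(3).tolist())
K=bot.get_obs()
delta([.4905,-.0855,.18],.2)
E
```

```text
Traceback (most recent call last):
  File "h.py", line 8, in ray
    K,R,t=P(n); o=-R.T@t; r=R.T@np.linalg.inv(K)@[u,v,1.]; return o+r*(z-o[2])/r[2]
          ~^^^
  File "h.py", line 6, in P
    c=bot.camera_info(n); K=np.array(c['camera_matrix']);R=cv2.Rodrigues(np.array(c['rvec'],float))[0];t=np.array(c['tvec'],float).ravel();return K,R,t
ValueError: time passes only in moves, steps and waits
```

```bash
sed -i 's/^def P(n):/import functools\n@functools.lru_cache\ndef P(n):/' h.py
python3 - <<'E'
from h import *
z=np.load('pics/top0.npz');d=z['d'];im=z['im'].astype(int)
pc=cloud('top',d)
m=(im.min(2)>150)&(abs(pc[...,2]-.089)<.012);m[:200]=0;m[325:]=0;m[:,:275]=0;m[:,480:]=0
u=np.argwhere(m)[:,::-1]
w=np.array([ray('top',a,b,.089)[:2] for a,b in u]);r=cv2.minAreaRect((w*1000).astype(np.float32));print(r)
for n,dd in(('top',d),('scene',np.load('pics/scene0.npz')['d'])):
    p=cloud(n,dd); k=(dd>0)&(p[...,1]>.45)&(p[...,2]>.03)&(p[...,2]<.5)&(p[...,0]>.2)
    q=p[k]; print(n,len(q),np.percentile(q,[0,10,50,90,100],axis=0).round(3).tolist())
delta([.4905,-.0855,.18],.2)
E
```

```text
((514.9603881835938, -75.24053955078125), (151.8702850341797, 328.187255859375), 11.962018013000488)
top 188 [[0.293, 0.62, 0.03], [0.311, 0.624, 0.033], [0.324, 0.626, 0.049], [0.335, 0.632, 0.066], [0.338, 0.64, 0.075]]
scene 6423 [[0.2, 0.489, 0.03], [0.212, 0.541, 0.161], [0.238, 0.589, 0.33], [0.336, 0.65, 0.458], [0.361, 0.697, 0.5]]
shift cm [-49.15 -54.45   4.24] rot [-0.002 -0.001 -0.534]
```

Request:
drive_tool([
  [[-4,-4.4,0,0,0,0,0],[-8,-8.9,0,0,0,-0.15,0],[-12,-13.3,0,0,0,-0.3,0],[-16,-17.8,0,0,0,-0.45,0],[-20,-22.2,0,0,0,-0.534,0]],
])

```text
clock: 0.72
eef_pos: [0.3211, 0.3134, 0.2222]
ee_rot: [-0.0, -0.102, 0.995, -0.0]
force: [0.8, -0.7, -0.1]
grip_width: 0.54
```

```bash
python3 -c "
from h import *
delta([.488,-.086,.15],.205)"
```

```text
shift cm [ -8.24 -42.49   7.23] rot [-0.    -0.    -0.001]
```

Request:
drive_tool([
  [[-1,-6,0,0,0,0,0],[-2.5,-12,0,0,0,0,0],[-4,-18,0,0,0,0,0],[-5.5,-24,0,0,0,0,0],[-6.5,-30,0,0,0,0,0]],
])

```text
clock: 1.35
eef_pos: [0.4448, 0.0322, 0.2225]
ee_rot: [0.0, -0.1, 0.995, 0.0]
force: [1.7, 0.4, -0.6]
grip_width: 0.502
```

Request:
drive_tool([
  [[-1,-6,0,0,0,0,0],[-1.7,-12.4,2,0,0,0,0],[-1.7,-12.5,7.2,0,0,0,0],[-1.7,-12.5,7.2,0,0,0,0]],
])

```text
clock: 1.85
eef_pos: [0.4821, -0.0846, 0.146]
ee_rot: [-0.005, -0.099, 0.995, 0.002]
force: [-0.6, 0.3, -0.3]
grip_width: 0.501
```

```bash
python3 -c "
from h import *
im,d=snap('top','top1');delta([.488,-.086,.099],.205)
for p in ([.5125,-.081,.112],bot.get_obs()['eef_pos']): print(proj('top',p))
cv2.imwrite('pics/c1.png',cv2.resize(im[200:330,280:480],None,fx=4,fy=4,interpolation=cv2.INTER_CUBIC)[:,:,::-1])"
```

```text
shift cm [-0.38 -0.24  4.98] rot [ 0.003 -0.005 -0.006]
[377.82211573 259.2031145 ]
[382.19728323 272.79490967]
```

View pics/c1.png

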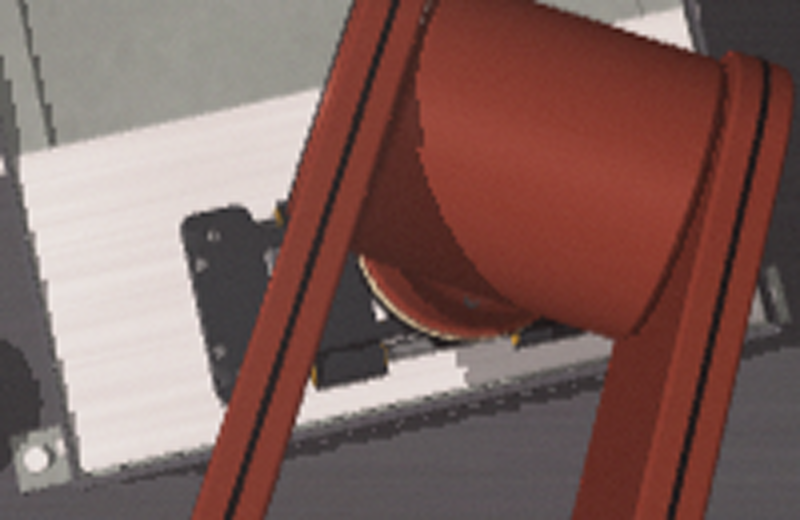

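The view is mostly blocked by the arm, with the gripper just in front of the bar as computed. I'll lower it and push.

Request:
drive_tool([
  [[-0.1,-0.2,2.5,0,0,0,0],[-0.1,-0.2,4.7,0,0,0,0],[-0.1,-0.2,4.7,0,0,0,0],[-0.8,-0.2,4.7,0,0,0,0],[-1.5,-0.2,4.7,0,0,0,0]],
])

```text
clock: 2.52
eef_pos: [0.5017, -0.0841, 0.1054]
ee_rot: [0.0, -0.1, 0.995, -0.001]
force: [-6.7, -1.5, 5.1]
grip_width: 0.499
```

Request:
drive_tool([
  [[-1,0,0,0,0,0,0],[-2,0,0,0,0,0,0],[-3,0,0,0,0,0,0],[-4,0,0,0,0,0,0]],
])

```text
clock: 3.02
eef_pos: [0.5404, -0.0763, 0.1049]
ee_rot: [-0.001, -0.1, 0.995, -0.0]
force: [-6.8, -1.5, 5.4]
grip_width: 0.504
```

```bash
python3 -c "
from h import *
o=bot.get_obs();print(o['eef_pos'],o['force'])
im,d=snap('scene','s2')
cv2.imwrite('pics/s2c.png',cv2.resize(im[150:400,120:420],None,fx=2.6,fy=2.4,interpolation=cv2.INTER_CUBIC)[:,:,::-1])"
```

```text
[ 0.54037661 -0.07627635  0.10487029] [-6.84203825 -1.49518607  5.3915587 ]
```

View pics/s2c.png

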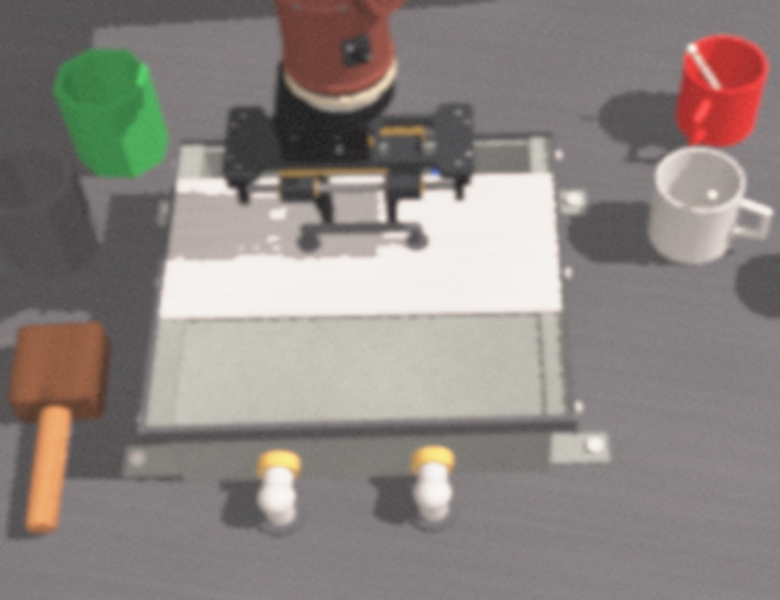

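The cover is sliding straight and flat, with the fingers on the bar and about 43 mm gone. I'll keep pushing.

Request:
drive_tool([
  [[-1.5,0,0,0,0,0,0],[-3,0,0,0,0,0,0],[-4.5,0,0,0,0,0,0],[-6,0,0,0,0,0,0],[-7.5,0,0,0,0,0,0]],
])

```text
clock: 3.7
eef_pos: [0.6138, -0.0611, 0.1044]
ee_rot: [-0.001, -0.1, 0.995, -0.0]
force: [-5.5, -1.2, 4.0]
grip_width: 0.5
```

Request:
drive_tool([
  [[-0.7,0,0,0,0,0,0],[-1.4,0,0,0,0,0,0],[-1.9,0,0,0,0,0,0]],
])

```text
clock: 4.08
eef_pos: [0.6319, -0.0574, 0.1042]
ee_rot: [-0.001, -0.1, 0.995, -0.0]
force: [-7.3, -1.2, 5.5]
grip_width: 0.499
```

Nudging in small steps until it reaches the stop.

Request:
drive_tool([
  [[-0.3,0,0,0,0,0,0],[-0.6,0,0,0,0,0,0],[-0.9,0,0,0,0,0,0]],
])

```text
clock: 4.45
eef_pos: [0.6404, -0.0556, 0.1042]
ee_rot: [-0.001, -0.1, 0.995, -0.0]
force: [-6.9, -0.5, 4.8]
grip_width: 0.5
```

Request:
drive_tool([
  [[-0.3,0,0,0,0,0,0],[-0.5,0,0,0,0,0,0]],
])

```text
clock: 4.7
eef_pos: [0.6432, -0.0556, 0.104]
ee_rot: [-0.004, -0.1, 0.995, -0.001]
force: [-18.0, -5.2, 10.4]
grip_width: 0.499
```

The force jumped to 18 N, so the cover is at the stop. I'll back off, rise and clear the view.

Request:
drive_tool([
  [[1.5,0,0,0,0,0,0],[3.5,0,-1,0,0,0,0],[6,0,-6,0,0,0,1],[10,3,-11,0,0,0,1],[14,8,-12,0,0,0,1]],
])

```text
clock: 5.32
eef_pos: [0.5015, -0.0099, 0.2259]
ee_rot: [0.004, -0.099, 0.995, -0.001]
force: [-0.7, 2.0, -0.1]
grip_width: 0.244
```

Request:
drive_tool([
  [[3,5.5,0,0,0,0,1],[6,11,0,0,0,0,1],[8,17,0,0,0,0,1],[9,23,0,0,0,0,1]],
])

```text
clock: 5.82
eef_pos: [0.3651, 0.1998, 0.2226]
ee_rot: [0.002, -0.1, 0.995, 0.001]
force: [0.6, 0.8, 0.7]
grip_width: 0.004
```

```bash
python3 -c "
from h import *
im,d=snap('top','top3');snap('scene','s3');o=bot.get_obs();print(o['clock'],o['eef_pos'],o['force'],o['grip_width'])
cv2.imwrite('pics/c3.png',cv2.resize(im[120:340,210:480],None,fx=2.7,fy=2.7,interpolation=cv2.INTER_CUBIC)[:,:,::-1])"
```

```text
5.925 [0.36356919 0.20334845 0.22249716] [-0.41455592 -0.57269018  0.83105029] 0.007451129935948702
```

View pics/c3.png

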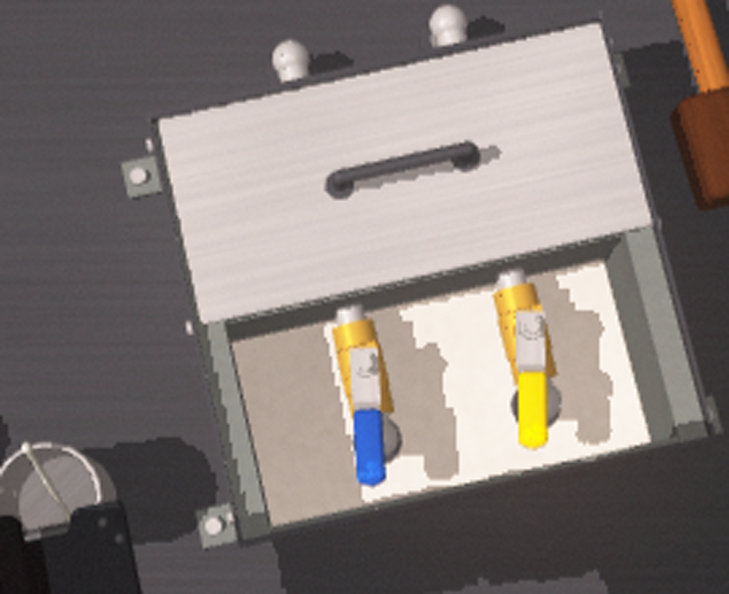

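The cover is fully back, lying flat at the deck edge. There are two handles: blue (air) at crop (370,447), and yellow (gas) at crop (533,410), sleeve ends (533,372) and (533,447). The yellow one is at box y = -67. The yellow brass valve bodies aren't handles. This crop confirms it.

Run:
```python
from h import *
f=lambda u,v,z:ray('top',u/2.7+210,v/2.7+120,z)
z=np.load('pics/top3.npz');d=z['d']
yaw=.205;bx=np.array([np.cos(yaw),np.sin(yaw),0]);by=np.array([-bx[1],bx[0],0])
h=(f(340,185,.112)+f(467,155,.112))/2;print('handle',h,'yaw',np.arctan2(*-(f(340,185,.112)-f(467,155,.112))[[0,1]]*[1,-1]))
o=h-.149*bx; print('box origin',o)
for n,(u,v) in dict(sin=(533,372),sout=(533,447),smid=(533,410),bin=(369,410),bout=(372,483)).items():
    p=f(u,v,.0725); print(n,p.round(4),dep('top',u/2.7+210,v/2.7+120,d).round(4),'box',(p-o)@bx,(p-o)@by)
im=z['im'].astype(int);m=(im[...,0]>180)&(im[...,1]>170)&(im[...,2]<90);u=np.argwhere(m)[:,::-1]
w=np.array([ray('top',a,b,.0725) for a,b in u])-o;print(len(w),'yellow box',(w@bx).min(),(w@bx).max(),(w@by).min(),(w@by).max(),np.mean(w@bx),np.mean(w@by))
s=o+.025*bx-.067*by;print('stem',s)
for p in([s[0],s[1],.0675],): print(proj('top',p),(proj('top',p)-[210,120])*2.7)
print(bot.get_obs()['qpos'])
```

```text
handle [ 0.65460589 -0.05073714  0.112     ] yaw 0.22269115671274017
box origin [ 0.50872581 -0.08106865  0.112     ]
sin [ 0.5196 -0.14    0.0725] [ 0.5205 -0.1411  0.0648] box -0.0013980480325210805 -0.059908191996156504
sout [ 0.4674 -0.1383  0.0725] [ 0.4676 -0.1387  0.07  ] box -0.052079991792406376 -0.04765430578879724
smid [ 0.4931 -0.1392  0.0725] [ 0.4931 -0.1393  0.0717] box -0.027166196846624645 -0.05367796600406957
bin [ 0.4942 -0.0259  0.0725] [ 0.4948 -0.0261  0.0668] box -0.002971466773984325 0.05695182354218153
bout [ 0.4436 -0.0271  0.0725] [ 0.4436 -0.0271  0.0725] box -0.05274389230149116 0.06606538845512744
536 yellow box -0.05130686014923405 0.06048283643082652 -0.07390265087365705 0.07035399070362161 0.00611024015664023 -0.02727339126140346
stem [ 0.54684133 -0.14157655  0.112     ]
[407.3971782  243.78976954] [532.97238115 334.23237776]
[ 0.31783269 -0.30745324  2.03684679  0.00279485  1.40951244 -1.46180701]
```

```bash
cat > arc.py <<'E'
from h import *
yaw=.205;bx=np.array([np.cos(yaw),np.sin(yaw)]);by=np.array([-bx[1],bx[0]]);S=np.array([.550,-.1412])
def c(th,gap=0,r=.058):
    s,k=np.sin(th),np.cos(th); return S+r*(-k*bx+s*by)-(s*bx+k*by)*(.010+.0095*s+.015*k+gap)
if __name__=='__main__':
    a=c(.24,.010);print('pre',a);delta([*a,.056],yaw)
    for th in np.arange(.24,1.7,.12): e=(c(th)-a)*100;print(th.round(2),'tool xy',(-e@bx).round(2),(e@by).round(2))
E
python3 arc.py
```

```text
pre [ 0.4907468 -0.1759761]
shift cm [ -4.56 -39.79  16.54] rot [0.003 0.002 0.003]
0.24 tool xy -0.24 0.97
0.36 tool xy -0.12 1.68
0.48 tool xy -0.09 2.42
0.6 tool xy -0.16 3.18
0.72 tool xy -0.33 3.95
0.84 tool xy -0.62 4.71
0.96 tool xy -1.02 5.44
1.08 tool xy -1.53 6.11
1.2 tool xy -2.14 6.72
1.32 tool xy -2.85 7.25
1.44 tool xy -3.63 7.67
1.56 tool xy -4.48 7.98
1.68 tool xy -5.37 8.16
```

Request:
drive_tool([
  [[-0.7,-6,0,0,0,0,1],[-1.4,-12,0,0,0,0,1],[-2.1,-18,0,0,0,0,1],[-2.8,-24,0,0,0,0,1],[-3.5,-30,0,0,0,0,1]],
])

```text
clock: 6.55
eef_pos: [0.4606, -0.092, 0.2224]
ee_rot: [0.001, -0.1, 0.995, -0.0]
force: [0.9, 0.1, 1.1]
grip_width: 0.006
```

Request:
drive_tool([
  [[-0.6,-5.5,0,0,0,0,1],[-1.1,-9.8,0,0,0,0,1],[-1.1,-9.8,4,0,0,0,1],[-1.1,-9.8,8,0,0,0,1],[-1.1,-9.8,8,0,0,0,1]],
])

```text
clock: 7.18
eef_pos: [0.4876, -0.1825, 0.1385]
ee_rot: [-0.003, -0.099, 0.995, 0.002]
force: [-0.1, 0.2, -0.3]
grip_width: 0.002
```

```bash
python3 arc.py | head -2; python3 -c "
from h import *
im,d=snap('scene','s4')
cv2.imwrite('pics/s4c.png',cv2.resize(im[180:340,130:380],None,fx=3.2,fy=3.2,interpolation=cv2.INTER_CUBIC)[:,:,::-1])"
```

```text
pre [ 0.4907468 -0.1759761]
shift cm [-0.48  0.54  8.25] rot [ 0.004 -0.005 -0.006]
```

View pics/s4c.png

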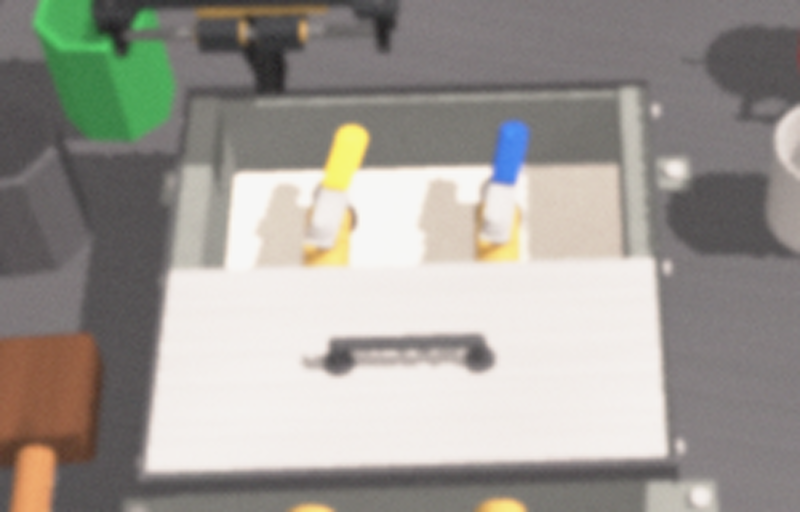

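The yellow handle is at (347,155) in this crop, turned a little, with clear space to its right side (image left). The fingers are above and in front of it. I'll lower there.

Request:
drive_tool([
  [[0,0,0,0,0,0,1],[0,0,4,0,0,0,1],[0,0,7,0,0,0,1],[0,0,8.6,0,0,0,1],[0,0,8.6,0,0,0,1]],
])

```text
clock: 7.85
eef_pos: [0.4902, -0.1828, 0.0558]
ee_rot: [-0.0, -0.1, 0.995, 0.0]
force: [-0.5, 0.7, 0.1]
grip_width: 0.009
```

```bash
python3 arc.py | head -2; python3 -c "
from h import *
print(bot.get_obs()['eef_pos'],bot.get_obs()['force'])"
```

```text
pre [ 0.4907468 -0.1759761]
shift cm [-0.19  0.66 -0.02] rot [ 0.    -0.    -0.005]
[ 0.49015717 -0.18281427  0.05584124] [-0.49473706  0.66823144  0.14675715]
```

Request:
drive_tool([
  [[-0.3,0.8,0,0,0,0,1],[-0.4,1.6,0,0,0,0,1],[-0.3,2.3,0,0,0,0,1],[-0.3,3.1,0,0,0,0,1],[-0.3,3.8,0,0,0,0,1]],
])

```text
clock: 8.48
eef_pos: [0.4869, -0.1463, 0.0568]
ee_rot: [0.002, -0.1, 0.995, -0.002]
force: [3.3, -6.9, -0.2]
grip_width: 0.01
```

Request:
drive_tool([
  [[-0.2,0.8,0,0,0,0,1],[-0.5,1.5,0,0,0,0,1],[-0.9,2.3,0,0,0,0,1],[-1.4,2.9,0,0,0,0,1]],
])

```text
clock: 8.98
eef_pos: [0.4937, -0.1149, 0.0564]
ee_rot: [0.0, -0.1, 0.995, -0.002]
force: [-1.6, -7.9, -0.1]
grip_width: 0.006
```

Run:
```python
from arc import *
o=bot.get_obs();print(o['eef_pos'],o['force']); e0=o['eef_pos'][:2]
for th in np.arange(.96,1.75,.12): e=(c(th)-e0)*100;print(th.round(2),'tool xy',(-e@bx).round(2),(e@by).round(2))
im,d=snap('scene','s5')
cv2.imwrite('pics/s5c.png',cv2.resize(im[180:340,130:380],None,fx=3.2,fy=3.2,interpolation=cv2.INTER_CUBIC)[:,:,::-1])
```

```text
[ 0.49373846 -0.11487382  0.05639602] [-1.57171639 -7.86362256 -0.08476194]
0.96 tool xy 0.52 -0.48
1.08 tool xy 0.01 0.19
1.2 tool xy -0.61 0.8
1.32 tool xy -1.31 1.33
1.44 tool xy -2.1 1.75
1.56 tool xy -2.94 2.06
1.68 tool xy -3.83 2.24
```

View pics/s5c.png

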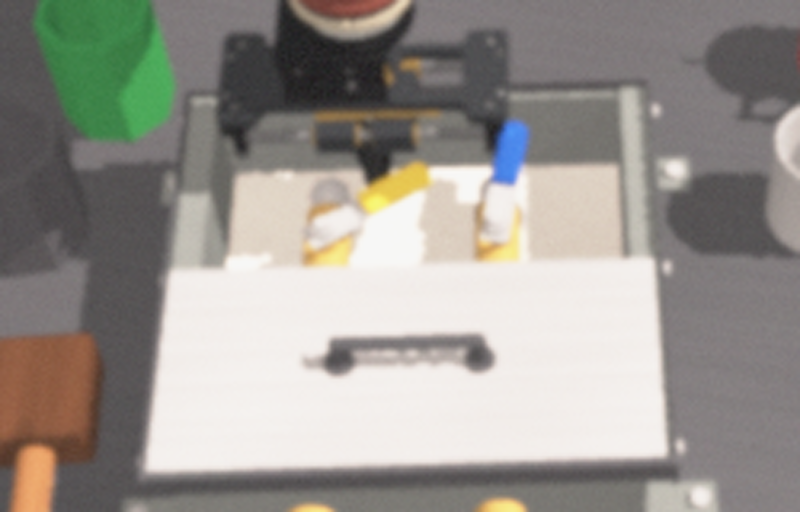

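The yellow handle, at crop (395,188), has turned about 60 degrees ahead of the finger. The blue one is untouched. I'll continue the arc, now mostly towards the rear.

Request:
drive_tool([
  [[-0.6,0.6,0,0,0,0,1],[-1.3,1.1,0,0,0,0,1],[-2.1,1.5,0,0,0,0,1],[-2.6,1.6,0,0,0,0,1]],
])

```text
clock: 9.52
eef_pos: [0.5146, -0.0931, 0.0555]
ee_rot: [-0.001, -0.1, 0.995, -0.0]
force: [-4.9, -1.9, 2.4]
grip_width: 0.005
```

Request:
drive_tool([
  [[-0.3,0,0,0,0,0,1],[-0.6,0,0,0,0,0,1]],
])

```text
clock: 9.78
eef_pos: [0.5189, -0.0913, 0.0552]
ee_rot: [-0.003, -0.1, 0.995, 0.001]
force: [-15.3, -4.0, 12.0]
grip_width: 0.003
```

The force rose right where the model puts the stop. One more small push to confirm.

Request:
drive_tool([
  [[-0.2,0,0,0,0,0,1],[-0.4,0,0,0,0,0,1],[-0.4,0,0,0,0,0,1]],
])

```text
clock: 10.15
eef_pos: [0.5191, -0.0912, 0.0551]
ee_rot: [-0.007, -0.101, 0.995, 0.001]
force: [-25.3, -5.0, 20.3]
grip_width: 0.002
```

Request:
drive_tool([
  [[1,0,0,0,0,0,1],[2.5,0,0,0,0,0,1],[2.5,0,-6,0,0,0,1],[3.5,0,-12,0,0,0,1],[6,3,-16,0,0,0,1]],
])

```text
clock: 10.78
eef_pos: [0.4617, -0.0744, 0.219]
ee_rot: [0.002, -0.099, 0.995, -0.001]
force: [0.5, -0.2, 0.6]
grip_width: 0.004
```

Request:
drive_tool([
  [[2,6,0,0,0,0,1],[4,12,0,0,0,0,1],[5.5,18,0,0,0,0,1],[6,24,0,0,0,0,1]],
])

```text
clock: 11.28
eef_pos: [0.3527, 0.1512, 0.2156]
ee_rot: [0.001, -0.1, 0.995, 0.0]
force: [0.9, 0.4, -1.2]
grip_width: 0.005
```

Run:
```python
from h import *
im,d=snap('top','top6');o=bot.get_obs();print(o['clock'],o['eef_pos'],o['force'])
cv2.imwrite('pics/c6.png',cv2.resize(im[80:340,200:580],None,fx=2.1,fy=2.1,interpolation=cv2.INTER_CUBIC)[:,:,::-1])
pc=cloud('top',d);h=im.astype(int)
m=(h[...,0]>150)&(h[...,1]>130)&(h[...,2]<60)&(abs(pc[...,2]-.0705)<.006)&(pc[...,0]>.47)&(pc[...,0]<.62)
u=np.argwhere(m)[:,::-1].astype(np.float32)
w=np.array([ray('top',a,b,.0725)[:2] for a,b in u]);print(len(w),w.mean(0),cv2.minAreaRect((w*1000).astype(np.float32)))
l=cv2.fitLine((w*1000).astype(np.float32),cv2.DIST_L2,0,.01,.01).ravel();print('sleeve angle from box y (yaw .205-.21):',np.arctan(-l[0]/l[1]))
```

```text
11.325 [0.34999927 0.15817654 0.21565113] [-2.29120127  2.56421284 -0.39276924]
259 [ 0.54020375 -0.08230678] ((540.302490234375, -81.98629760742188), (18.28997230529785, 52.04536437988281), 11.558687210083008)
sleeve angle from box y (yaw .205-.21): 0.21093543
```

View pics/c6.png

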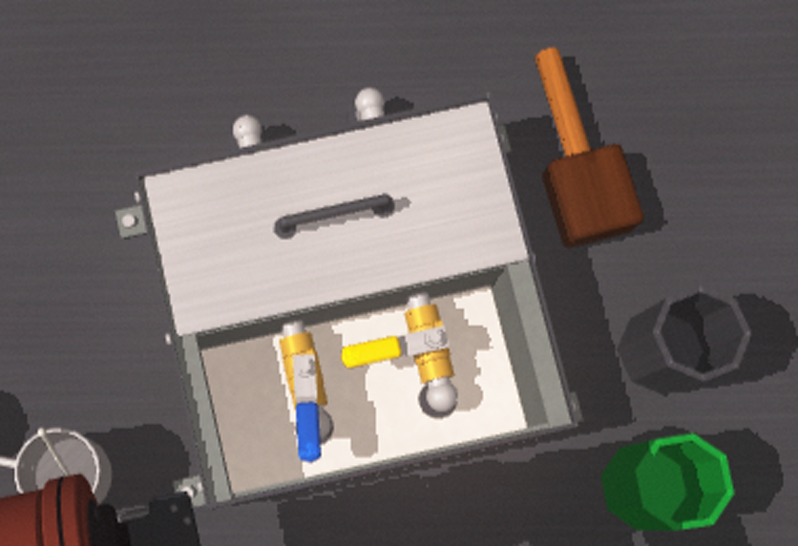

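The yellow handle, at (371,351), is square across its pipe: its sleeve is at 0.211 rad against a box yaw of about 0.21. The cover is fully back, and the blue handle, mug, mould and block haven't moved. I'll let the arm settle and hand in.

Request:
drive_tool([
  [[0,0,0,0,0,0,1],[0,0,0,0,0,0,1]],
])

```text
clock: 11.58
eef_pos: [0.3543, 0.149, 0.2155]
ee_rot: [0.0, -0.1, 0.995, -0.0]
force: [0.9, 0.2, 0.1]
grip_width: 0.004
```

```bash
python3 -c "
from plant import bot
print(bot.get_obs()['eef_pos'],bot.get_obs()['force']);print(bot.close_job())"
```

```text
[0.35431844 0.14904995 0.21545067] [0.94767709 0.23006772 0.14805028]
the job is handed in; nothing more can be done
None
```

The gas is shut off and the job was handed in at about 11.6 s; the hand-in reports no verdict. I pushed the cover back by its rod handle with the half-open fingers until it met the back stop, where the horizontal force rose from about 7 N to about 19 N. I then turned the yellow handle clockwise with the shut fingertips until it met its stop. My last small push there built to about 26 N (about 33 N in all with the upward part) without moving it.

- **Gas handle:** the last top picture puts the sleeve at 0.211 rad against a box yaw of about 0.205–0.21, so it is square across its pipe.
- **Cover:** it lies flat against the back stop and was left open.
- **Surroundings:** by eye in that picture, the blue handle, mug, mould and wooden block are where they were; I did not measure their positions again.
- **Robot:** it stands clear of everything, with a tool force of about 1 N.
- **Disagreement:** the stem position came out about 4–5 mm different from the sleeve than from the cover at its stop. I worked from the sleeve, and the handle's stop came where that predicted.

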